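# Hold the sandwich press open for wiping

### The arm

A 6-joint arm with a two-finger parallel gripper is mounted at the origin on a cart in front of the work surface, level with it; the furniture and walls round the work are solid. World frame = base frame: x ahead of the robot, y to its left, z up, the work surface at z = 0. Lengths are in m, angles in rad, forces in N, time in s.
With the tool pointing down it reaches from about 0.15 to 0.775 m from the base axis. Payload 6.1 kg.
Tool frame: the origin (TCP) lies between the finger pads, 19 mm behind the fingertips; this is the grasp point; z points along the fingers, y is the line along which they close (so a half turn about z gives the same grasp; the last joint's range is limited). The gripper opens to 85 mm and grips with 20 to 120 N. Pads are 22 mm wide; open, the fingers measure 114 mm over their backs; the gripper's body (76 mm by 85 mm) begins 54 mm behind the grasp point. The pads swing forward as they close: fully open they stand 13 mm farther back than shut.
Start: joints at [1.341, 0.126, -0.04, 1.405, 0, 1.571], TCP at [0.12, 0.511, 0.25] pointing down, gripper open.
Joint ranges: [-2.72, 2.72], [-0.95, 1.95], [-1.27, 1.35], [-1.78, 2.02], [-1.46, 1.47], [-3.14, 3.14]. Speed limits (rad/s): [2.39, 2.39, 3.01, 3.14, 3.14, 3.14].

### API

Orientations are given as a unit quaternion [w, x, y, z].
In Python, from station import manip gives the robot as it stands. The module is installed in compiled form; this text tells all that it offers.
- The arm moves only by the tool step_arm, never from a script. Its arguments are lists of equal length, an entry for each row: "translation": the shift along the world's x, y, z in m, a list of three; "twist": the turn about the world's z in degrees. In form: {"translation": [[dx, dy, dz], ...], "twist": [twist, ...]}. A call has 1 to 10 rows; each row shifts and turns the commanded pose from where the row before left it; what a row does not reach is not made up. A row lasts 1/10 s, in which the tool goes at most 50 mm and 8.59 degrees, less where a joint would pass 70% of its speed; a pose out of reach is approached as far as the arm can. A call is refused whole if a number of a shift passes 0.05 or a number of a turn 8.59, either way. A call with a gripper value outside its range is refused whole. "fingers" is the opening, from 0 (shut) to 1 (fully open), set as the call begins (left out, the last holds). The fingers move at their own pace and stop on an object; the grip force is fixed at half the most. Time passes only in rows, so rows that do not move let the fingers close. It gives the time, the measured TCP pose, the force, the opening and the grip force at its end, in the units of the state.
- manip.observe(): the state, without advancing time (a new reading comes with each control period).
- manip.capture(name): name is "side" or "top"; returns the picture (400x640x3 uint8, red, green, blue); there is no depth.
- manip.camera_info(name): a dict with "camera_matrix" (3x3 intrinsics, pixels), "k1" (the pictures are not rectified: a ray, as slopes to the right and down, at radius r is drawn at 1 + k1 r^2 times it, then the intrinsics apply), "rvec" (rotation vector, rad) and "tvec" (3), from world to camera coordinates, as OpenCV has them. Camera axes: x right, y down, z forward; pixel columns grow to the right and rows downward; lengths in m; the calibration is good to about 2 mm. A picture is of the moment at which its call begins. camera_info takes no time and is no camera call.
- manip.job_done(): hands the job in; it is judged then, once.
The state is a dict: "time": time; "joint_pos": joint angles; "joint_vel": joint speeds; "joint_efforts": joint torques, N m; "position": TCP position; "ee_rot": TCP orientation; "wrist_force": force on the tool from outside, world axes, zero at the start; "wrist_torque": the same for the moment, N m; "width": opening from 0.0 (shut) to 1.0 (fully open); "finger_force": force on a finger pad.
Only numpy, scipy, OpenCV 4.12 (cv2) and the standard library are available. Lean on these libraries where they do the work, as an engineer would, in place of code of your own. Each camera call takes 0.05 s, during which the arm holds its last target. There are 200 camera calls.

### The job

The sandwich press is cold and its plates want wiping. Slide its latch tab all the way to the unlocked side, lift the lid by its handle to about 50 degrees and hold it there without ever letting it drop: the lid has no stay and would fall shut, so finish still holding it, with nothing else propping it, so that I can wipe both plates. Leave the salt shaker, the drinking glass and the garlic where they stand.

Things in the scene. Friction and masses are not known exactly. Their poses are not given: they have to be found in the camera images.
- press: sandwich press (contact grill), 230 x 235 x 94 mm closed, black base, steel lid, fixed on the worktop. Origin: centre of its underside, on the worktop. Its -x axis points to its front (handle side, roughly towards the robot), so +y is on the left for one who stands at its front; z up. Base and lid meet at z = 50 mm; the lid's flat top is at 94 mm when closed.
- press_lid (a joint): hinge of the lid along the press's rear edge, rad: 0 = closed, grows as the front rises, stop at 1.8; 50 degrees = 0.873. The lid weighs about 0.8 kg (varies by a fifth); let go at 50 degrees it falls shut. While the latch is locked it cannot rise more than a degree.
- press_latch (a joint): sliding latch on the lid, m: 0 = locked, 0.024 = end stop, fully unlocked. It slides along the press's +y axis (to the left, for one at its front), takes 2 to 3 N and stays where it is left. Its steel tongue at the lid's front edge sits under the base's claw while locked and is clear of it from about 0.015 on.
- latch_tab (a point): centre of the latch's thumb tab, a black block 14 mm wide (press's y), 24 mm long (x) and 20 mm high, standing on the lid's top near the front edge. Lid closed: at the press's (-92, joint value, 105.5) mm; tab top at z = 115.5, the lid's flat top 11.5 mm below this point. Free on its left and right, for a pinch from above or a push.
- lid_handle (a point): middle of the handle's round crossbar: black, 18 mm thick, along the press's y, straight for 104 mm, on two side arms 124 mm apart. Lid closed: at the press's (-173, 0, 70) mm; 49 mm free between bar and lid, 30 mm between bar and claw. It moves with the lid on an arc of radius 292 mm about press_hinge; gripped across, the bar may turn between the fingers.
- press_hinge (a point): middle of the lid's hinge axis, at the press's (118, 0, 50) mm; the axis runs along the press's y.
- claw (a point): top of the steel claw fixed at the middle of the base's front, under which the latch's tongue sits; 16 mm wide (y), from 118 to 134 mm ahead of the press's origin, its top 66.5 mm above the worktop.
- shaker: salt shaker, clear body with a grey dome cap, 44 x 44 x 90 mm, loose bystander to the left of the press. Origin: centre of its underside.
- tumbler: clear drinking glass, 81 mm wide, 91 mm high, loose bystander to the left of the press. Origin: centre of its underside.
- garlic: bulb of garlic, 60 x 57 x 58 mm, loose bystander to the left of the press. Origin: centre of its underside.

How it is judged:
By the outcome, as a careful person would: the job done as asked, in the order asked, and still so for the second after the job is handed in, while the arm keeps its last pose, push and grip.
It also fails if it takes over 48 s, if anything falls off the work surface, if the arm or the gripper's body presses on something with over 40 N, if the wrist force passes 120 N, or if a joint passes its speed limit or range.

## Working session

There is one attempt and no reset: what is moved stays moved. The work goes in short steps, Python scripts to look and compute and a tool call to move; the robot and the scene stay as the last step left them, time stands still between calls to the robot, and variables do not carry over. Pictures are saved under pics/ and viewed, at most 10 in all, crops included, and the job is handed in when it is done.

Besides the shell and the picture viewer there is one more tool, called after "Call:" as a command line: name --pt "numbers of a row" for each row, then --argument value for the rest. step_arm: Moves the arm, as the interface text tells. Its arguments: {"type":"object","properties":{"translation":{"type":"array","items":{"type":"array","items":{"type":"number"}}},"twist":{"type":"array","items":{"type":"number"}},"fingers":{"type":"number"}},"required":["translation","twist"]}

```bash
mkdir -p pics; python3 - <<'E'
from station import manip
import cv2
for n in("side","top"):
    cv2.imwrite(f"pics/{n}0.png",manip.capture(n)[:,:,::-1])
    print(manip.camera_info(n))
print(manip.observe())
E
```

```text
{'camera_matrix': array([[519.84357514,   0.        , 322.38105438],
       [  0.        , 519.84357514, 193.26201813],
       [  0.        ,   0.        ,   1.        ]]), 'k1': -0.15071890041831285, 'rvec': array([ 0.06102445, -2.862969  ,  1.27465535]), 'tvec': array([0.56426189, 0.13448734, 1.00145972])}
{'camera_matrix': array([[386.89604872,   0.        , 328.909911  ],
       [  0.        , 386.89604872, 206.58172089],
       [  0.        ,   0.        ,   1.        ]]), 'k1': -0.08333585609780672, 'rvec': array([ 2.13490486, -2.19575393,  0.10482584]), 'tvec': array([-0.05217099,  0.56782552,  0.90369119])}
{'time': 0.1, 'joint_pos': array([ 1.34100435e+00,  1.26331515e-01, -4.04993314e-02,  1.40539039e+00,
       -3.01364125e-05,  1.57081797e+00]), 'joint_vel': array([ 0.00154524, -0.00069708,  0.00198052, -0.00133703,  0.00152471,
       -0.000379  ]), 'joint_efforts': array([-1.05377047e-03, -4.36902988e+01,  3.53605235e+01,  1.36171971e-02,
       -8.66945129e-05,  5.16856531e-06]), 'position': array([0.11951397, 0.51087292, 0.24930362]), 'ee_rot': array([-6.67019125e-05,  1.14654075e-01,  9.93405222e-01, -7.09487581e-04]), 'wrist_force': array([-0.40688052,  0.41274818, -0.19709309]), 'wrist_torque': array([ 0.01990464, -0.01183021,  0.03141194]), 'finger_force': 0.0, 'width': 0.9977512274803537}
```

View pics/side0.png

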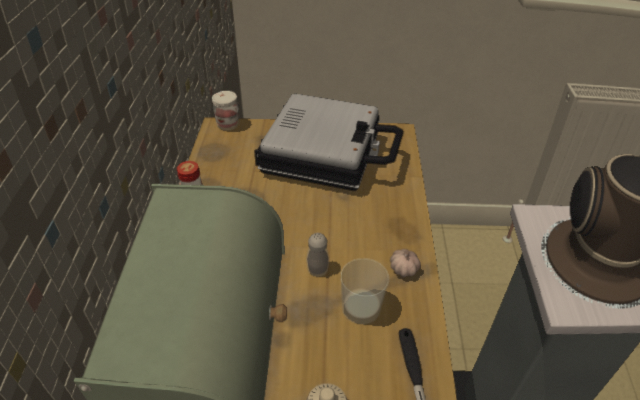

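View pics/top0.png

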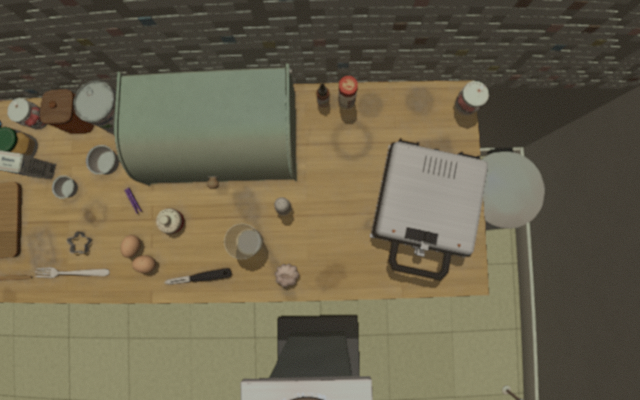

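The top view shows the press at about (430,200), its tab near (421,236), and the handle bar near (418,272). The bystanders stand to its left. Next I zoom in on the press in both views.

```bash
cat > h.py <<'E'
import numpy as np,cv2
from station import manip
def cam(n):
    c=manip.camera_info(n);R=cv2.Rodrigues(c["rvec"])[0];return c["camera_matrix"],np.array([c["k1"],0,0,0.]),R,c["tvec"],c["rvec"]
def ray(n,uv):
    K,d,R,t,_=cam(n);p=cv2.undistortPoints(np.array(uv,float).reshape(-1,1,2),K,d).reshape(-1,2)
    return -R.T@t,np.c_[p,np.ones(len(p))]@R
def onz(n,uv,z):
    o,v=ray(n,uv);return o+v*((z-o[2])/v[:,2])[:,None]
def proj(n,P):
    K,d,R,t,r=cam(n);return cv2.projectPoints(np.array(P,float).reshape(-1,1,3),r,t,K,d)[0].reshape(-1,2)
E
python3 - <<'E'
from h import *
a=cv2.imread("pics/top0.png")[130:290,360:500];b=cv2.imread("pics/side0.png")[85:195,250:410]
cv2.imwrite("pics/topc.png",cv2.resize(a,None,fx=3.75,fy=3.75,interpolation=cv2.INTER_CUBIC))
cv2.imwrite("pics/sidec.png",cv2.resize(b,None,fx=5,fy=5,interpolation=cv2.INTER_CUBIC))
for n in("top","side"):print(n,proj(n,[[0.12,.511,.25],[0,0,0],[.5,0,0]]))
E
```

```text
top [[ 32.04988974 435.05389066]
 [307.3151158  441.61800832]
 [302.19019158 235.18435794]]
side [[715.32121965 456.81577122]
 [600.47064674 259.54246499]
 [355.48347423 253.75368764]]
```

View pics/topc.png

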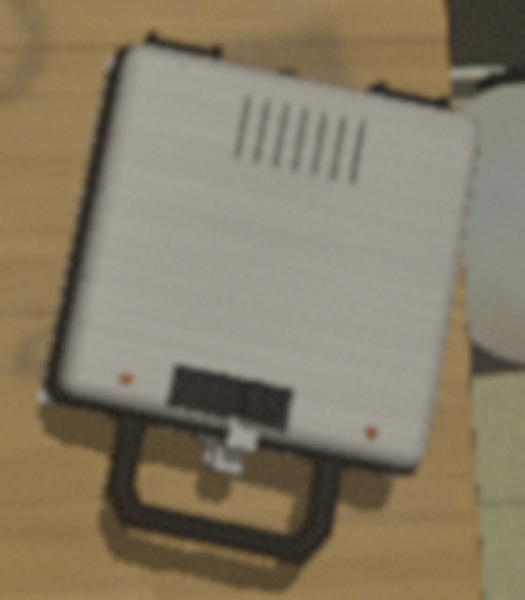

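View pics/sidec.png

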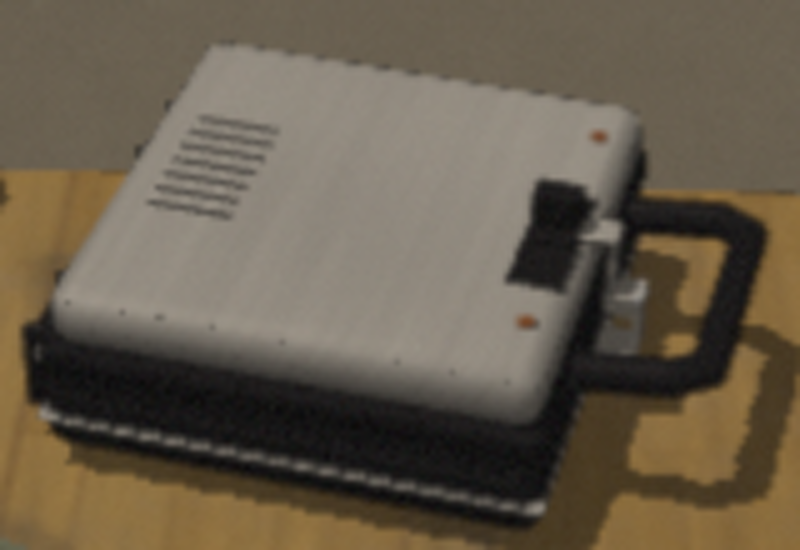

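The crops show the tab block at the right (locked) end of its slot: top crop about (270,402), side crop about (562,208). The handle bar bends at top crop (122,508) and (302,550), and at side crop (705,372) and (745,222).

```bash
python3 - <<'E'
from h import *
from scipy.optimize import least_squares
T=lambda p:np.array(p)/3.75+[360-.37,130-.37]
S=lambda p:np.array(p)/5+[250-.4,85-.4]
im=cv2.imread("pics/top0.png");hsv=cv2.cvtColor(im,cv2.COLOR_BGR2HSV)
m=((hsv[...,1]<50)&(hsv[...,2]>95)).astype(np.uint8);m[:,:370]=0;m[:130]=0;m[258:]=0;m[:,487:]=0
m=cv2.morphologyEx(m,cv2.MORPH_OPEN,np.ones((9,9)));
c=max(cv2.findContours(m,0,2)[0],key=cv2.contourArea).reshape(-1,2)
P=onz("top",c,.09)[:,:2].astype(np.float32)
r=cv2.minAreaRect(P);print("rect",r, cv2.boxPoints(r))
def tri(a,b):
    o1,v1=ray("top",T(a));o2,v2=ray("side",S(b));v1=v1[0]/np.linalg.norm(v1);v2=v2[0]/np.linalg.norm(v2)
    s=np.linalg.lstsq(np.c_[v1,-v2],o2-o1,rcond=None)[0];p,q=o1+s[0]*v1,o2+s[1]*v2
    return (p+q)/2,np.linalg.norm(p-q)
print("barL",tri((122,508),(705,372)));print("barR",tri((302,550),(745,222)))
print("tab",onz("top",T((270,402)),.1155),onz("side",S((562,190)),.1155))
print("bar z70",onz("top",T([(122,508),(302,550),(212,529)]),.07))
print("red dots",onz("top",T([(126,379),(371,433)]),.094),onz("side",S([(527,322),(599,136)]),.094))
for n,p in(("shaker",(283,206)),("tumbler",(250,243)),("garlic",(288,275))):print(n,onz("top",[p],.06))
E
```

```text
rect ((0.5759983658790588, -0.3093677759170532), (0.23335672914981842, 0.22211822867393494), 76.34638214111328) [[ 0.4405356  -0.3965332 ]
 [ 0.6563769  -0.44896454]
 [ 0.7114611  -0.22220236]
 [ 0.49561983 -0.16977102]]
barL (array([ 0.42531123, -0.20790313,  0.07442108]), np.float64(0.002185561461113869))
barR (array([ 0.39874562, -0.31510704,  0.07911597]), np.float64(0.005970325095489544))
tab [[ 0.48460512 -0.29034499  0.1155    ]] [[ 0.48900721 -0.28256832  0.1155    ]]
bar z70 [[ 0.42399322 -0.2084698   0.07      ]
 [ 0.39499546 -0.31735004  0.07      ]
 [ 0.40956102 -0.26279518  0.07      ]]
red dots [[ 0.50126926 -0.21034375  0.094     ]
 [ 0.46459043 -0.35587678  0.094     ]] [[ 0.50407979 -0.21346578  0.094     ]
 [ 0.46876671 -0.36042246  0.094     ]]
shaker [[0.56735376 0.03889577 0.06      ]]
tumbler [[0.48319749 0.11720533 0.06      ]]
garlic [[0.40758011 0.03011926 0.06      ]]
```

Call:
step_arm --pt "0.017 -0.036 0" --pt "0.017 -0.036 0" --pt "0.017 -0.036 0" --pt "0.017 -0.036 0" --pt "0.017 -0.036 0" --pt "0.017 -0.036 0" --pt "0.017 -0.036 0" --pt "0.017 -0.036 0" --pt "0.017 -0.036 0" --pt "0.017 -0.036 0" --twist '[0,0,0,0,0,0,0,0,0,0]' --fingers 0.55

```text
time: 1.1
position: [0.2897, 0.1496, 0.2499]
ee_rot: [0.0, 0.114, 0.993, 0.0]
wrist_force: [0.9, 0.8, 0.2]
width: 0.546
finger_force: 0.0
```

Call:
step_arm --pt "0.017 -0.036 0" --pt "0.017 -0.036 0" --pt "0.017 -0.036 0" --pt "0.017 -0.036 0" --pt "0.017 -0.036 0" --pt "0.017 -0.036 0" --pt "0.017 -0.036 0" --pt "0.017 -0.036 0" --pt "0.017 -0.036 0" --pt "0.017 -0.036 0" --twist '[0,0,0,0,0,0,0,0,0,0]'

```text
time: 2.1
position: [0.4598, -0.2105, 0.2496]
ee_rot: [-0.0, 0.115, 0.993, 0.0]
wrist_force: [-0.6, 0.2, 0.7]
width: 0.55
finger_force: 0.0
```

Call:
step_arm --pt "0.013 -0.037 0" --pt "0.014 -0.038 0" --pt "0 0 -0.03" --pt "0 0 -0.03" --pt "0 0 -0.03" --pt "0 0 -0.01" --pt "0 0 0" --twist '[0,0,-0.8,0,0,0,0]'

```text
time: 2.8
position: [0.4856, -0.2832, 0.1484]
ee_rot: [-0.002, 0.122, 0.993, 0.001]
wrist_force: [0.4, -0.1, 0.1]
width: 0.552
finger_force: 0.0
```

```bash
python3 - <<'E'
from h import *
a=manip.capture("side")[60:180,290:430,::-1];b=manip.capture("top")[190:290,370:470,::-1]
r=lambda i:cv2.resize(i,(400,400*i.shape[0]//i.shape[1]),interpolation=cv2.INTER_CUBIC)
a,b=r(a),r(b);a=cv2.copyMakeBorder(a,0,max(0,b.shape[0]-a.shape[0]),0,0,0)
cv2.imwrite("pics/c1.png",np.hstack([a,b]));print(manip.observe()["position"])
E
```

```text
[ 0.48700811 -0.2839513   0.15115271]
```

View pics/c1.png

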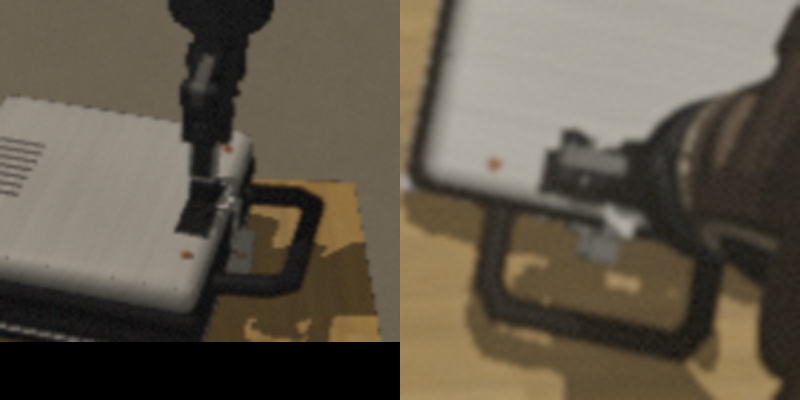

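The side crop shows the fingers straight over the tab, around (205,190). I'll go down and pinch.

Call:
step_arm --pt "0 0 -0.011" --pt "0 0 -0.01" --pt "0 0 -0.01" --pt "0 0 0" --twist '[0,0,0,0]'

```text
time: 3.3
position: [0.4857, -0.2833, 0.1172]
ee_rot: [-0.001, 0.122, 0.993, 0.001]
wrist_force: [-0.9, 0.0, 0.4]
width: 0.551
finger_force: 0.0
```

Call:
step_arm --pt "0 0 0" --pt "0 0 0" --pt "0 0 0" --pt "0 0 0" --pt "0 0 0" --pt "0 0 0" --twist '[0,0,0,0,0,0]' --fingers 0

```text
time: 3.9
position: [0.4868, -0.2839, 0.1195]
ee_rot: [0.0, 0.122, 0.993, -0.0]
wrist_force: [-0.7, 1.4, 3.3]
width: 0.144
finger_force: 62.6
```

Call:
step_arm --pt "0.0006 0.0023 0" --pt "0.0006 0.0023 0" --pt "0.0006 0.0023 0" --pt "0.0006 0.0023 0" --pt "0.0006 0.0023 0" --pt "0.0006 0.0023 0" --pt "0.0006 0.0023 0" --pt "0.0006 0.0023 0" --pt "0.0006 0.0023 0" --twist '[0,0,0,0,0,0,0,0,0]'

```text
time: 4.8
position: [0.4919, -0.2633, 0.1194]
ee_rot: [0.0, 0.122, 0.993, -0.001]
wrist_force: [-2.5, -1.3, 5.7]
width: 0.138
finger_force: 62.9
```

Call:
step_arm --pt "0.0002 0.001 0" --pt "0.0002 0.001 0" --pt "0 0 0" --twist '[0,0,0]'

```text
time: 5.1
position: [0.4924, -0.2612, 0.1194]
ee_rot: [0.0, 0.122, 0.993, -0.0]
wrist_force: [-1.6, -0.8, 5.6]
width: 0.147
finger_force: 62.9
```

Call:
step_arm --pt "0.0002 0.001 0" --pt "0.0002 0.001 0" --pt "0 0 0" --twist '[0,0,0]'

```text
time: 5.4
position: [0.4926, -0.2603, 0.1194]
ee_rot: [-0.0, 0.122, 0.993, -0.002]
wrist_force: [-2.6, -5.6, 4.7]
width: 0.142
finger_force: 62.8
```

Call:
step_arm --pt "0.0002 0.001 0" --pt "0.0002 0.001 0" --pt "0 0 0" --twist '[0,0,0]'

```text
time: 5.7
position: [0.4927, -0.26, 0.1195]
ee_rot: [-0.0, 0.122, 0.992, -0.004]
wrist_force: [-5.1, -11.3, 3.2]
width: 0.15
finger_force: 62.6
```

Call:
step_arm --pt "0 0 0" --pt "0 0 0" --pt "0 0 0" --pt "0 0 0.02" --pt "0 0 0.03" --pt "0 0 0.03" --twist '[0,0,0,0,0,0]' --fingers 0.5

```text
time: 6.3
position: [0.4929, -0.2565, 0.1992]
ee_rot: [-0.001, 0.121, 0.993, 0.001]
wrist_force: [1.0, -0.5, -0.6]
width: 0.498
finger_force: 0.0
```

Call:
step_arm --pt "-0.011 -0.002 0" --pt "-0.011 -0.002 0" --pt "-0.011 -0.002 0" --pt "-0.011 -0.002 0" --pt "-0.011 -0.002 0" --pt "-0.011 -0.002 0" --pt "-0.01 -0.001 0" --pt "-0.01 -0.001 0" --pt "0 0 0" --pt "0 0 0" --twist '[-8.5,-8.5,-8.5,-8.5,-8.5,-8.5,-8.5,-8.5,-8.5,-8.5]'

```text
time: 7.3
position: [0.407, -0.2707, 0.1989]
ee_rot: [-0.0, 0.762, 0.647, 0.0]
wrist_force: [0.7, 0.3, 0.2]
width: 0.502
finger_force: 0.0
```

Call:
step_arm --pt "0 0 0" --pt "0 0 0" --pt "0 0 0" --twist '[-5,0,0]'

```text
time: 7.6
position: [0.4072, -0.2708, 0.1988]
ee_rot: [-0.0, 0.787, 0.617, 0.0]
wrist_force: [0.0, 1.2, 0.0]
width: 0.503
finger_force: 0.0
```

```bash
python3 - <<'E'
from h import *
a=manip.capture("side")[60:180,290:430,::-1];b=manip.capture("top")[190:290,370:470,::-1]
r=lambda i:cv2.resize(i,(400,400*i.shape[0]//i.shape[1]),interpolation=cv2.INTER_CUBIC)
a,b=r(a),r(b);a=cv2.copyMakeBorder(a,0,max(0,b.shape[0]-a.shape[0]),0,0,0)
cv2.imwrite("pics/c2.png",np.hstack([a,b]));print(manip.observe())
E
```

```text
{'time': 7.7, 'joint_pos': array([-5.87157083e-01,  6.32736831e-02, -2.20685626e-01,  1.28706544e+00,
        1.17753267e-04,  1.22565116e+00]), 'joint_vel': array([-0.00217535, -0.00207362,  0.0019846 ,  0.00055592, -0.00229185,
        0.00615071]), 'joint_efforts': array([ 9.70375288e-03, -3.92731583e+01,  3.50828862e+01,  5.04006457e-03,
        2.27795659e-03, -1.17692415e-02]), 'position': array([ 0.40722864, -0.27094954,  0.19888215]), 'ee_rot': array([-1.26921005e-04,  7.87291684e-01,  6.16580723e-01,  2.00556259e-05]), 'wrist_force': array([-0.43428603,  0.2031327 ,  1.04171545]), 'wrist_torque': array([-0.03085787, -0.01092489, -0.00643973]), 'finger_force': 0.0, 'width': 0.49949666978316587}
```

View pics/c2.png

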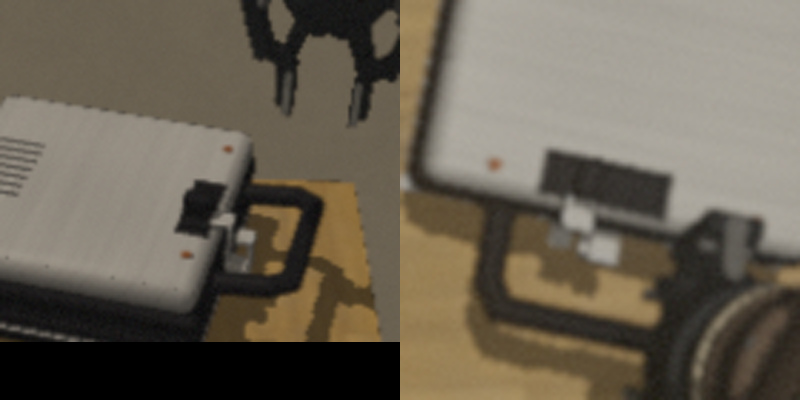

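The top crop shows the tab at the left end of its slot and the tongue clear of the claw. The gripper is aligned across the bar, so I'll go down onto it.

Call:
step_arm --pt "0 0 -0.03" --pt "0 0 -0.03" --pt "0 0 -0.025" --pt "0 0 -0.02" --pt "0 0 -0.012" --pt "0 0 -0.01" --pt "0 0 0" --pt "0 0 0" --twist '[0,0,0,0,0,0,0,0]'

```text
time: 8.5
position: [0.4075, -0.2713, 0.0726]
ee_rot: [0.0, 0.788, 0.616, 0.0]
wrist_force: [-0.0, -1.3, -0.5]
width: 0.496
finger_force: 0.0
```

Call:
step_arm --pt "0 0 0" --pt "0 0 0" --pt "0 0 0" --pt "0 0 0" --pt "0 0 0" --pt "0 0 0" --twist '[0,0,0,0,0,0]' --fingers 0

```text
time: 9.1
position: [0.4078, -0.2715, 0.0731]
ee_rot: [0.001, 0.788, 0.616, 0.0]
wrist_force: [-0.5, 1.0, 6.1]
width: 0.188
finger_force: 58.6
```

```bash
python3 - <<'E'
from h import *
o=manip.observe();p=o["position"];print(p,o["wrist_force"],o["width"])
ps=np.radians(-13.9);x=np.array([np.cos(ps),np.sin(ps)])
def bar(t):
    f=.291*np.cos(t)-.02*np.sin(t);return np.r_[-f*x,.291*np.sin(t)+.02*np.cos(t)]
for n in range(0,51,5):print(n,np.round(bar(np.radians(n))-bar(0),4), np.round(bar(np.radians(n))-bar(np.radians(max(n-5,0))),4))
E
```

```text
[ 0.40780581 -0.2715159   0.07307954] [-0.51954686  0.99980244  6.07029911] 0.18798472236060773
0 [0. 0. 0.] [0. 0. 0.]
5 [ 0.0028 -0.0007  0.0253] [ 0.0028 -0.0007  0.0253]
10 [ 0.0077 -0.0019  0.0502] [ 0.0049 -0.0012  0.0249]
15 [ 0.0147 -0.0036  0.0746] [ 0.007  -0.0017  0.0244]
20 [ 0.0237 -0.0059  0.0983] [ 0.009  -0.0022  0.0237]
25 [ 0.0347 -0.0086  0.1211] [ 0.011  -0.0027  0.0228]
30 [ 0.0476 -0.0118  0.1428] [ 0.0129 -0.0032  0.0217]
35 [ 0.0622 -0.0154  0.1633] [ 0.0147 -0.0036  0.0205]
40 [ 0.0786 -0.0194  0.1824] [ 0.0163 -0.004   0.0191]
45 [ 0.0965 -0.0239  0.1999] [ 0.0179 -0.0044  0.0175]
50 [ 0.1158 -0.0287  0.2158] [ 0.0193 -0.0048  0.0159]
```

Call:
step_arm --pt "0.0004 -0.0001 0.005" --pt "0.0006 -0.0001 0.0065" --pt "0.0008 -0.0002 0.0069" --pt "0.001 -0.0003 0.0069" --pt "0 0 0" --twist '[0,0,0,0,0]'

```text
time: 9.6
position: [0.4103, -0.2721, 0.0979]
ee_rot: [0.0, 0.788, 0.616, -0.0]
wrist_force: [3.5, -3.2, -4.8]
width: 0.179
finger_force: 58.8
```

Call:
step_arm --pt "0.0023 -0.0006 0.0125" --pt "0.0026 -0.0006 0.0124" --pt "0.0033 -0.0008 0.0122" --pt "0.0037 -0.0009 0.0122" --pt "0.0043 -0.0011 0.0119" --pt "0.0047 -0.0011 0.0118" --pt "0.0053 -0.0013 0.0115" --pt "0.0057 -0.0014 0.0113" --pt "0 0 0" --twist '[0,0,0,0,0,0,0,0,0]'

```text
time: 10.5
position: [0.4407, -0.2796, 0.1944]
ee_rot: [-0.001, 0.788, 0.616, -0.001]
wrist_force: [-7.7, -1.3, -0.5]
width: 0.189
finger_force: 58.8
```

Call:
step_arm --pt "0.0063 -0.0016 0.011" --pt "0.0066 -0.0016 0.0107" --pt "0.0072 -0.0018 0.0104" --pt "0.0075 -0.0018 0.0101" --pt "0.008 -0.002 0.0097" --pt "0.0083 -0.002 0.0094" --pt "0 0 0" --twist '[0,0,0,0,0,0,0]'

```text
time: 11.2
position: [0.4824, -0.2898, 0.2565]
ee_rot: [-0.002, 0.788, 0.616, -0.003]
wrist_force: [-16.5, 1.8, 9.4]
width: 0.184
finger_force: 59.9
```

Call:
step_arm --pt "0.0088 -0.0022 0.0089" --pt "0.0091 -0.0022 0.0086" --pt "0.0095 -0.0024 0.0081" --pt "0.0098 -0.0024 0.0078" --pt "0 0 0" --pt "0 0 0" --pt "0 0 0" --twist '[0,0,0,0,0,0,0]'

```text
time: 11.9
position: [0.5186, -0.2988, 0.292]
ee_rot: [-0.001, 0.788, 0.615, -0.002]
wrist_force: [-19.0, 4.6, 21.4]
width: 0.186
finger_force: 60.2
```

```bash
python3 - <<'E'
from h import *
a=manip.capture("side")[20:200,240:440,::-1];b=manip.capture("top")[130:310,350:550,::-1]
r=lambda i:cv2.resize(i,(400,360),interpolation=cv2.INTER_CUBIC)
cv2.imwrite("pics/c3.png",np.hstack([r(a),r(b)]));o=manip.observe();print(o["position"],o["wrist_force"])
d=o["position"]-[.4078,-.2715,.0731];x=np.array([.9707,-.2402]);
print(np.degrees(np.arctan2(.02+d[2],.291-d[:2]@x)-np.arctan2(.02,.291)))
E
```

```text
[ 0.51855863 -0.29878363  0.29197671] [-19.40679263   2.12623235  20.98814116]
49.54143015255938
```

View pics/c3.png

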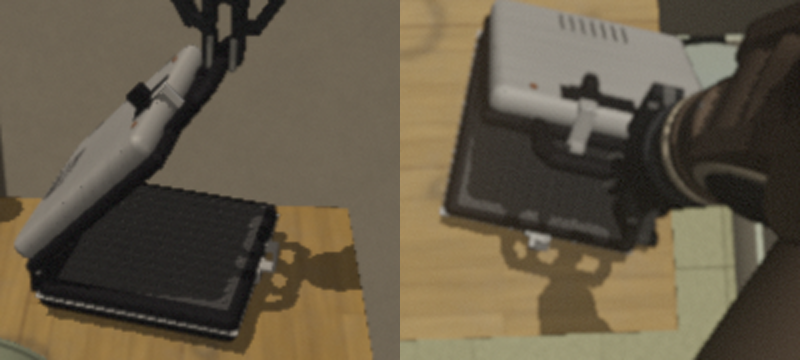

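The lid is open at about 50°, the tab is at its unlocked end, and the bar is in the fingers. I'll ease the inward radial push by 2 to 3 mm.

Call:
step_arm --pt "-0.0006 0.0001 0.0008" --pt "-0.0006 0.0001 0.0008" --pt "-0.0006 0.0001 0.0008" --pt "0 0 0" --pt "0 0 0" --pt "0 0 0" --twist '[0,0,0,0,0,0]'

```text
time: 12.6
position: [0.5185, -0.2988, 0.2921]
ee_rot: [-0.001, 0.788, 0.616, -0.001]
wrist_force: [-11.7, 1.0, 9.1]
width: 0.183
finger_force: 59.0
```

```bash
python3 -c "
from station import manip
print(manip.job_done())"
```

```text
the job is handed in; nothing more can be done
None
```

I slid the latch to its unlocked stop and lifted the lid by its handle to about 50° (49.5° from the arm's position), where the gripper is still holding it. The arm never touched the shaker, the glass or the garlic, and I handed the job in at about 13 s.

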